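# Cover plate held over the moulding flask

### The job

A small lacquer bottle has been left standing on the plaster-filled moulding flask: set it upright on the flat stone mixing slab without tipping it over, and let go of it. Then pick up the flask's cover plate by its handle and hold it level, hovering about a centimetre above the flask and not touching it, so that each of the flask's four threaded holes shows whole through a corner hole of the plate (either way round will do). Finish while still holding the plate there, and leave the other things on the worktop where they are.

Things in the scene. Friction and masses are not known exactly. Their poses are not given: they have to be found in the camera images.
- flask: Lower half of a metal moulding flask, a block 84 (its x) x 114 (its y) x 46 mm on a 92x122 mm foot, filled with plaster that stands 1 mm proud (top 47 mm above the worktop). Fixed to the worktop. Origin: centre of its underside, z up. Four threaded holes, 6 mm wide, in the corners of its top at (+-28, +-43) mm; the bottle stands near the middle of the top at the start.
- flask_hole0 (a point): Mouth of the flask's threaded hole at x +28, y +43 mm in the flask's frame, 46 mm above the worktop.
- flask_hole3 (a point): Mouth of the opposite threaded hole, at x -28, y -43 mm in the flask's frame, 46 mm above the worktop.
- cover_grip (a point): Loose metal cover plate, 84 (its x) x 114 (y) x 5 mm, 0.2 kg, lying flat on the worktop. This point: centre of its handle bar, over the plate's centre, 36 mm above the underside; axes are the plate's, z up. The bar runs along x: 56 long, 14 wide (y), 18 tall (27 to 45 mm up), on two posts. Four 14 mm holes at (+-28, +-43) mm; same when turned half round.
- cover_hole0 (a point): Centre of the cover's hole at x +28, y +43 mm in the plate's frame, at its underside.
- cover_hole3 (a point): Centre of the opposite hole of the cover, at x -28, y -43 mm in the plate's frame, at its underside.
- bottle_mid (a point): Small lacquer bottle with a long slim cap, 79 mm tall, 0.05 kg or so; glass body 30 mm across up to 46 mm high, above it the cap 17 mm across. This point is on its axis half-way up (39.5 mm above its underside); z points up the bottle.
- slab: Flat polished light stone mixing slab, 100 (its x) x 130 (its y) mm, top 10 mm above the worktop, fixed. Origin: centre of its underside, z up.
- jar: Bystander: small lidded powder jar, 36 mm across, 41 tall, stands between the work places; origin at the centre of its underside. Leave alone.
- cast: Bystander: plaster dental model, 59x65x29 mm, between the work places; origin at the centre of its underside. Leave alone.
- paintbrush: Bystander: thin brush, 144 mm long, lying along the x direction between the work places; origin at its underside, mid-length. Leave alone.
- carver: Bystander: thin metal wax carver, 174 mm long, lying along the x direction between the work places; origin at its underside, mid-length. Leave alone.
Things that resemble listed ones, but are neither listed nor needed, are in the scene too. What is shaped like the slab but yellow is not meant.

How it is judged (in metres and radians):
On the way, in this order (a step that is already met when the one before it is completed fails the run):
1. the bottle stands upright on the mixing slab, let go and at rest (angle between bottle_mid's own z axis and vertical below 0.1 rad and x of bottle_mid in the frame of slab between -0.045 and 0.045 m and y of bottle_mid in the frame of slab between -0.06 and 0.06 m and z of bottle_mid in the frame of slab between 0.046 and 0.0535 m and contact force between the fingers and bottle below 0.1 N and linear speed of bottle below 0.03 m/s), for 0.2 s.
2. the cover is held in the gripper, lifted higher than the flask (height (world z) of each of cover_hole0, cover_hole3 above 0.05 m and contact force between the fingers and cover above 1 N), for 0.1 s.
At the end, for the whole second after the job is handed in: Bottle upright (0.1 rad), released, at rest on the slab. Cover still held, at rest, level within 0.1 rad, not touching the flask, underside 49 to 67 mm above the worktop (2 to 20 mm above the plaster), each hole centre within 4 mm horizontally of a threaded hole, either way round (all of step 1 and ((horizontal distance between cover_hole0 and flask_hole0 below 0.004 m and horizontal distance between cover_hole3 and flask_hole3 below 0.004 m) or (horizontal distance between cover_hole0 and flask_hole3 below 0.004 m and horizontal distance between cover_hole3 and flask_hole0 below 0.004 m)) and height (world z) of cover_hole0 between 0.049 and 0.067 m and height (world z) of cover_hole3 between 0.049 and 0.067 m and angle between cover_grip's own z axis and vertical below 0.1 rad and contact force between cover and flask below 0.1 N and contact force between the fingers and cover above 1 N and linear speed of cover below 0.02 m/s); the arm keeps its last pose, push and grip.
It fails at once if the bottle is tipped by more than 0.5 rad (angle between bottle_mid's own z axis and vertical above 0.5 rad).
It fails at once if the small lidded powder jar is moved more than 25 mm (distance of jar from where it was at the start of the episode above 0.025 m).
It fails at once if the plaster model is moved more than 25 mm (distance of cast from where it was at the start of the episode above 0.025 m).
It fails at once if the brush is moved more than 25 mm (distance of paintbrush from where it was at the start of the episode above 0.025 m).
It fails at once if the wax carver is moved more than 25 mm (distance of carver from where it was at the start of the episode above 0.025 m).
It also fails if it takes over 64 s, if anything falls off the work surface, if the arm or the gripper's body presses on something with over 40 N, if the wrist force passes 120 N, or if a joint passes its speed limit or range.

### The arm

A 6-joint arm with a two-finger parallel gripper is mounted at the origin on a cart in front of the work surface, level with it; the furniture and walls round the work are solid. World frame = base frame: x ahead of the robot, y to its left, z up, the work surface at z = 0. Lengths are in m, angles in degrees, forces in N, time in s.
With the tool pointing down it reaches from about 0.275 to 0.825 m from the base axis. Payload 4.9 kg.
Tool frame: the origin (TCP) lies at the very end of the fingers, on their centre line; the grasp point (between the pads) lies bot.grip_point_offset behind it (bot.grip_point_offset is the distance from the TCP to the grasp point, in m); z points along the fingers, y is the line along which they close (so a half turn about z gives the same grasp; the last joint's range is limited). The gripper opens to 85 mm and grips with 20 to 120 N. Pads are 22 mm wide; open, the fingers measure 114 mm over their backs; the gripper's body (76 mm by 85 mm) begins 54 mm behind the grasp point. The pads swing forward as they close: fully open they stand 13 mm farther back than shut.
Start: joints at [-80.512, 18.69, -11.035, 60.275, 0, 82.311], TCP at [0.162, -0.525, 0.231] pointing down, gripper open.
Joint ranges: [-152.03, 152.03], [-55.5, 102.48], [-74.3, 77.21], [-110.64, 120.58], [-84.22, 78.4], [-180, 180]. Speed limits (degrees/s): [147.25, 147.25, 180, 180, 180, 180].

### API

Orientations are given as [roll, pitch, yaw] about the fixed x, y, z axes, in that order (R = Rz(yaw) Ry(pitch) Rx(roll)).
In Python, from plant import readout, read_camera, bot gives the robot as it stands. The module is installed in compiled form; this text tells all that it offers.
- The arm moves only by the tool apply_moves, never from a script. Its argument "rows" is a list of rows, each an object of numbers: "tx", "ty", "tz": the shift along the tool's x, y, z in cm; "ax", "ay", "az": the turn, a rotation vector about the tool's x, y, z in degrees; "gripper": the closure in counts, from 0 (fully open) to 255 (shut). In form: [{"tx": .., "ty": .., "tz": .., "ax": .., "ay": .., "az": .., "gripper": ..}, ...]. A call has exactly 8 rows; each row is the pose to reach, as a shift and turn from the pose commanded when the call began, along the tool's axes at that moment; what a row does not reach only later rows make up. A row lasts 1/12 s, in which the tool goes at most 41.7 mm and 7.16 degrees, less where a joint would pass 70% of its speed; a pose out of reach is approached as far as the arm can. A call with a gripper value outside its range is refused whole. The fingers move at their own pace and stop on an object; "squeeze" is the grip in N (left out, the last holds). Time passes only in rows, so rows that repeat a pose let the fingers close, or fill a call up. It gives the time, the measured TCP pose, the force, the opening and the grip force at its end, in the units of the state.
- readout.get_obs(): the state, without advancing time (a new reading comes with each control period).
- read_camera(name): name is "scene" or "side" or "wrist"; returns a dict with "pixels" (480x640x3 uint8, red, green, blue), "z_map" (480x640 float32, m along the optical axis (not along the pixel's ray), 0 where there is no reading), "K" (3x3 intrinsics, pixels), "T" (4x4, takes a point from camera to world coordinates). Camera axes: x right, y down, z forward; pixel columns grow to the right and rows downward; lengths in m; the calibration is good to about 2 mm. The wrist camera is an equidistant fisheye: a pixel r from the principal point sees the ray r / f radians off the axis. A picture is of the moment at which its call begins.
- bot.sign_off(): hands the job in; it is judged then, once.
The state is a dict: "time_s": time; "qpos": joint angles; "joint_velocities": joint speeds; "effort": joint torques, N m; "tcp_pos": TCP position; "eef_rot": TCP orientation; "wrist_force": force on the tool from outside, world axes, zero at the start; "wrist_torque": the same for the moment, N m; "gripper_width": opening from 0.0 (shut) to 1.0 (fully open); "grip_force": force on a finger pad.
Only numpy, scipy, OpenCV 4.12 (cv2) and the standard library are available. Lean on these libraries where they do the work, as an engineer would, in place of code of your own. Each camera call takes 0.05 s, during which the arm holds its last target. There are 200 camera calls.

## Working session

There is one attempt and no reset: what is moved stays moved. The work goes in short steps, Python scripts to look and compute and a tool call to move; the robot and the scene stay as the last step left them, time stands still between calls to the robot, and variables do not carry over. Pictures are saved under pics/ and viewed, at most 10 in all, crops included, and the job is handed in when it is done.

Besides the shell and the picture viewer there is one more tool, called after "Emit:" as name([rows], argument=value, ...), one row to a line, values as JSON. apply_moves: Moves the arm, as the interface text tells. Its arguments: {"type":"object","properties":{"rows":{"type":"array"},"squeeze":{"type":"number"}},"required":["rows"]}

```bash
mkdir -p pics; cat > h.py <<'E'
import numpy as np, cv2
from plant import readout, read_camera, bot
def snap(n):
    c=read_camera(n); np.savez(f'{n}.npz',**c); return c
def load(n): return dict(np.load(f'{n}.npz'))
def world(c):
    K,T=c['K'],c['T']; v,u=np.mgrid[:480,:640]; z=c['z_map']
    P=np.stack([(u-K[0,2])/K[0,0]*z,(v-K[1,2])/K[1,1]*z,z,np.ones_like(z)],-1)
    W=(P@T.T)[...,:3]; W[z<=0]=np.nan; return W
E
python3 - <<'E'
from h import *
for n in('scene','side'):
    c=snap(n); cv2.imwrite(f'pics/{n}.png',c['pixels'][...,::-1]); print(n,c['K'].tolist(),c['T'].round(3).tolist())
print(readout.get_obs(),bot.grip_point_offset)
E
```

```text
scene [[618.4562384359115, 0.0, 325.48939096859084], [0.0, 618.4562384359115, 236.0112079574235], [0.0, 0.0, 1.0]] [[-0.812, -0.419, 0.406, -0.122], [-0.584, 0.59, -0.558, 1.077], [-0.006, -0.69, -0.723, 1.272], [0.0, 0.0, 0.0, 1.0]]
side [[490.43770960309024, 0.0, 315.15641674445646], [0.0, 490.43770960309024, 247.00904309645907], [0.0, 0.0, 1.0]] [[0.999, -0.025, 0.024, 0.506], [-0.034, -0.596, 0.803, -0.8], [-0.006, -0.803, -0.596, 0.78], [0.0, 0.0, 0.0, 1.0]]
{'time_s': 0.1, 'qpos': array([-8.05126772e+01,  1.87266565e+01, -1.10851360e+01,  6.02739089e+01,
       -1.04798560e-03,  8.23106912e+01]), 'joint_velocities': array([-0.04801806, -0.11720288,  0.14129671,  0.09545097,  0.02663348,
       -0.02149414]), 'effort': array([-1.07737382e-03, -4.44240975e+01,  2.63037533e+01,  8.00913200e-03,
       -2.71141198e-04, -1.47720620e-06]), 'tcp_pos': array([ 0.16234493, -0.52496674,  0.23059981]), 'eef_rot': array([-1.79914929e+02, -1.04283978e-02,  1.71766246e+01]), 'wrist_force': array([-1.0957081 ,  0.53691477,  0.346899  ]), 'wrist_torque': array([ 0.05988464, -0.03681625, -0.00693653]), 'grip_force': 0.0, 'gripper_width': 0.9982149751821018} 0.0187
```

View pics/scene.png

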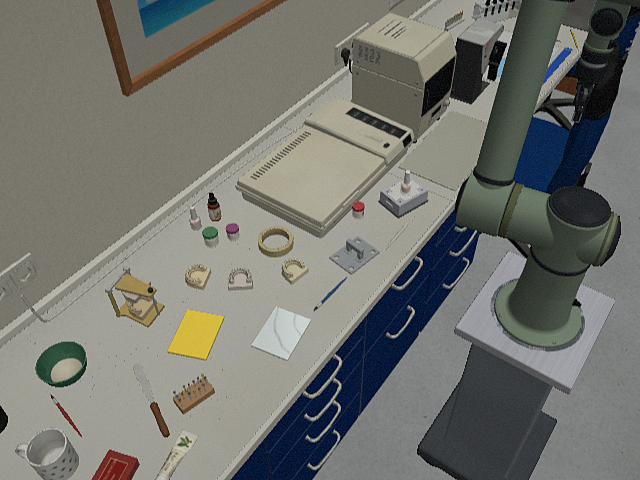

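View pics/side.png

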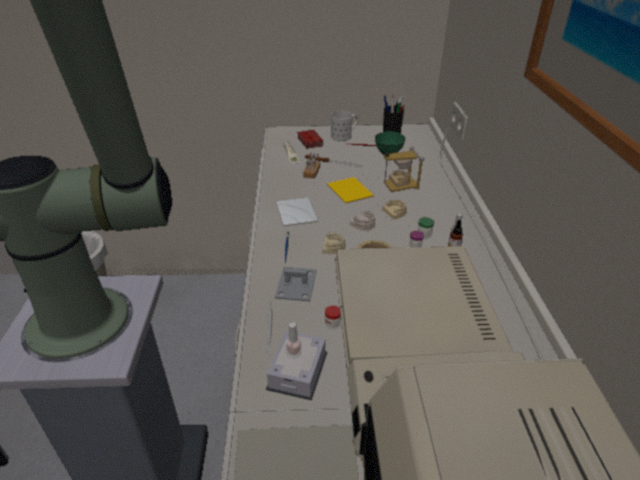

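The scene view shows the flask and its bottle at (404,195), the cover at (354,254) and the slab at (281,331). The jar is at (358,209), the cast at (294,270) and the brush at (330,293), with the carver near (395,235).

Possible mix-ups:
- **Bottle:** pink-capped bottle (195,216), dark bottle (214,205), and the one on the flask (404,190). I choose the one on the flask.
- **Slab:** yellow (196,334) or white (281,331). I choose white.
- **Cover:** only (354,254).

```bash
cat > m.py <<'E'
from h import *
def rect(P):
    r=cv2.minAreaRect((P[:,:2]*1000).astype(np.float32)); return np.round(r[0],1),np.round(r[1],1),round(r[2],1),len(P)
E
python3 - <<'E'
from m import *
for n,boxes in (('scene',dict(flask=(375,165,435,220),cover=(325,230,385,280),slab=(245,300,318,365),jar=(348,198,368,220),brush=(312,275,350,312))),('side',dict(flask=(262,315,332,400),cover=(270,258,322,305),slab=(270,192,322,230),jar=(322,300,345,330)))):
    c=load(n);W=world(c)
    for k,(a,b,d,e) in boxes.items():
        w=W[b:e,a:d].reshape(-1,3);col=c['pixels'][b:e,a:d].reshape(-1,3);w0=w
        for lo,hi in {'flask':[(.040,.053),(.097,.14)],'cover':[(.003,.010),(.035,.06)],'slab':[(.0065,.014)],'jar':[(.03,.05)],'brush':[(.003,.03)]}[k]:
            s=w[(w[:,2]>lo)&(w[:,2]<hi)]
            if len(s)>4: print(n,k,lo,*rect(s),'z',np.median(s[:,2]).round(4),'mean',s[:,:2].mean(0).round(4))
c=load('scene')['pixels'][160:310,310:450,::-1]
s=load('side')['pixels'][225:405,240:360,::-1]
cv2.imwrite('pics/crop.png',np.hstack([cv2.resize(c,(420,450),interpolation=2),cv2.resize(s,(300,450),interpolation=2)]))
E
```

```text
scene flask 0.04 [ 518.4 -161.7] [118.9 156.9] 74.8 606 z 0.0448 mean [ 0.4873 -0.1479]
scene flask 0.097 [ 481.2 -146.8] [17.7 17.9] 0.6 49 z 0.1141 mean [ 0.4789 -0.1461]
scene cover 0.003 [484.4 107.5] [163.3 185.5] 35.7 480 z 0.0048 mean [0.4835 0.1164]
scene cover 0.035 [514.8 110.6] [ 22.5 123.3] 86.6 108 z 0.0412 mean [0.4837 0.1123]
scene slab 0.0065 [480.7 415.8] [136.9 171.5] 20.1 1285 z 0.0091 mean [0.4833 0.4331]
scene jar 0.03 [567.5 -33.2] [39.5 61.8] 9.8 122 z 0.0377 mean [ 0.5651 -0.0251]
scene brush 0.003 [458.8 257.9] [ 97.4 115.3] 36.2 158 z 0.0048 mean [0.4577 0.2639]
side flask 0.04 [ 488.3 -161.2] [117.6  85.1] 72.5 1713 z 0.0442 mean [ 0.4894 -0.1716]
side flask 0.097 [ 482.6 -157.1] [13.9 14.6] 81.7 116 z 0.1133 mean [ 0.4823 -0.1587]
side cover 0.003 [485.1 103.8] [167.4  89.5] 78.4 272 z 0.0039 mean [0.4857 0.0896]
side cover 0.035 [486.1 101.7] [17.3 55.4] 84.5 127 z 0.0409 mean [0.4863 0.1008]
side slab 0.0065 [488.1 421.7] [ 99. 131.] 10.9 377 z 0.0076 mean [0.488  0.4178]
side jar 0.03 [565.1 -57.4] [81.5 32.5] 89.3 182 z 0.0378 mean [ 0.566  -0.0379]
```

View pics/crop.png

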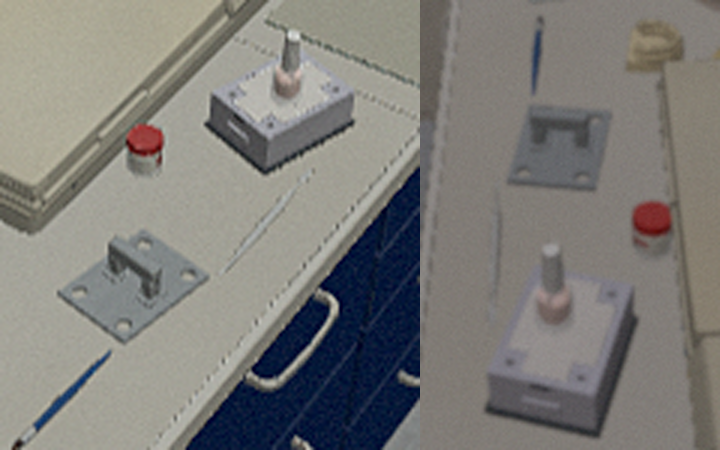

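The crop confirms the bottle on the flask, the plate with its bar and four holes, and the carver between them. Next I check for tall obstacles along the path and compute the first approach.

```bash
cat > g.py <<'E'
from h import *
from scipy.spatial.transform import Rotation as R
def go(p,yaw,prev=None):
    "prev: commanded pose (p,yaw); default measured. prints tool-frame shift (cm) and turn (deg)"
    o=readout.get_obs(); p0,R0=(o['tcp_pos'],R.from_euler('xyz',o['eef_rot'],degrees=True)) if prev is None else (np.array(prev[0]),R.from_euler('xyz',[180,0,prev[1]],degrees=True))
    t=R0.inv().apply(np.array(p)-p0)*100; a=(R0.inv()*R.from_euler('xyz',[180,0,yaw],degrees=True)).as_rotvec(degrees=True)
    print('t',t.round(2),'a',a.round(2),'time',o['time_s'])
E
python3 - <<'E'
from g import *
for n in('scene','side'):
    w=world(load(n)).reshape(-1,3)
    for x in (.2,.3,.4,.5,.6):
        print(n,x,[(round(y,1),round(float(np.max(s[:,2],initial=0)),2)) for y in np.arange(-.6,.6,.1) for s in [w[(w[:,0]>x)&(w[:,0]<x+.1)&(w[:,1]>y)&(w[:,1]<y+.1)&(w[:,2]<.6)]]])
go([.482,-.153,.24],0)
E
```

```text
scene 0.2 [(np.float64(-0.6), 0.54), (np.float64(-0.5), 0.0), (np.float64(-0.4), 0.0), (np.float64(-0.3), 0.0), (np.float64(-0.2), 0.0), (np.float64(-0.1), 0.6), (np.float64(-0.0), 0.54), (np.float64(0.1), 0.35), (np.float64(0.2), 0.0), (np.float64(0.3), 0.0), (np.float64(0.4), 0.0), (np.float64(0.5), 0.0)]
scene 0.3 [(np.float64(-0.6), 0.0), (np.float64(-0.5), 0.01), (np.float64(-0.4), 0.01), (np.float64(-0.3), 0.01), (np.float64(-0.2), 0.01), (np.float64(-0.1), 0.01), (np.float64(-0.0), 0.01), (np.float64(0.1), 0.01), (np.float64(0.2), 0.01), (np.float64(0.3), 0.01), (np.float64(0.4), 0.01), (np.float64(0.5), 0.01)]
scene 0.4 [(np.float64(-0.6), 0.02), (np.float64(-0.5), 0.01), (np.float64(-0.4), 0.01), (np.float64(-0.3), 0.05), (np.float64(-0.2), 0.13), (np.float64(-0.1), 0.05), (np.float64(-0.0), 0.03), (np.float64(0.1), 0.05), (np.float64(0.2), 0.01), (np.float64(0.3), 0.02), (np.float64(0.4), 0.02), (np.float64(0.5), 0.01)]
scene 0.5 [(np.float64(-0.6), 0.29), (np.float64(-0.5), 0.28), (np.float64(-0.4), 0.25), (np.float64(-0.3), 0.1), (np.float64(-0.2), 0.09), (np.float64(-0.1
[... 1385 characters left out ...]
64(0.5), 0.0)]
side 0.5 [(np.float64(-0.6), 0.27), (np.float64(-0.5), 0.27), (np.float64(-0.4), 0.1), (np.float64(-0.3), 0.1), (np.float64(-0.2), 0.09), (np.float64(-0.1), 0.09), (np.float64(-0.0), 0.09), (np.float64(0.1), 0.09), (np.float64(0.2), 0.03), (np.float64(0.3), 0.01), (np.float64(0.4), 0.01), (np.float64(0.5), 0.01)]
side 0.6 [(np.float64(-0.6), 0.31), (np.float64(-0.5), 0.31), (np.float64(-0.4), 0.1), (np.float64(-0.3), 0.1), (np.float64(-0.2), 0.09), (np.float64(-0.1), 0.09), (np.float64(-0.0), 0.09), (np.float64(0.1), 0.09), (np.float64(0.2), 0.03), (np.float64(0.3), 0.03), (np.float64(0.4), 0.01), (np.float64(0.5), 0.01)]
t [ 41.52 -26.1   -0.89] a [-0.09  0.   17.18] time 0.1
```

Emit:
apply_moves([
  {"tx": 3, "ty": -1.9, "tz": 0, "ax": 0, "ay": 0, "az": 1},
  {"tx": 6, "ty": -3.8, "tz": 0, "ax": 0, "ay": 0, "az": 3},
  {"tx": 9, "ty": -5.7, "tz": 0, "ax": 0, "ay": 0, "az": 5},
  {"tx": 12.2, "ty": -7.7, "tz": -0.2, "ax": 0, "ay": 0, "az": 7},
  {"tx": 15.4, "ty": -9.7, "tz": -0.3, "ax": 0, "ay": 0, "az": 9},
  {"tx": 18.6, "ty": -11.7, "tz": -0.4, "ax": 0, "ay": 0, "az": 11},
  {"tx": 21.8, "ty": -13.7, "tz": -0.5, "ax": 0, "ay": 0, "az": 13},
  {"tx": 25, "ty": -15.7, "tz": -0.6, "ax": 0, "ay": 0, "az": 15},
])

```text
invalid input at $.rows[0]: expected keys tx, ty, tz, ax, ay, az, gripper
```

```bash
python3 -c "
from g import *
o=readout.get_obs();print(o['tcp_pos'],o['eef_rot']);go([.482,-.153,.24],0)"
```

```text
[ 0.16234493 -0.52496674  0.23059981] [-1.79914929e+02 -1.04283978e-02  1.71766246e+01]
t [ 41.52 -26.1   -0.89] a [-0.09  0.   17.18] time 0.1
```

Emit:
apply_moves([
  {"tx": 3, "ty": -1.9, "tz": 0, "ax": 0, "ay": 0, "az": 1, "gripper": 0},
  {"tx": 6, "ty": -3.8, "tz": 0, "ax": 0, "ay": 0, "az": 3, "gripper": 0},
  {"tx": 9, "ty": -5.7, "tz": 0, "ax": 0, "ay": 0, "az": 5, "gripper": 0},
  {"tx": 12.2, "ty": -7.7, "tz": -0.2, "ax": 0, "ay": 0, "az": 7, "gripper": 0},
  {"tx": 15.4, "ty": -9.7, "tz": -0.3, "ax": 0, "ay": 0, "az": 9, "gripper": 0},
  {"tx": 18.6, "ty": -11.7, "tz": -0.4, "ax": 0, "ay": 0, "az": 11, "gripper": 0},
  {"tx": 21.8, "ty": -13.7, "tz": -0.5, "ax": 0, "ay": 0, "az": 13, "gripper": 0},
  {"tx": 25, "ty": -15.7, "tz": -0.6, "ax": 0, "ay": 0, "az": 15, "gripper": 0},
])

```text
time_s: 0.77
tcp_pos: [0.3556, -0.2999, 0.2371]
eef_rot: [-180.0, 0.0, 2.1]
wrist_force: [0.1, -1.4, -0.7]
gripper_width: 1.003
grip_force: 0.0
```

```bash
python3 -c "
from g import *
o=readout.get_obs();print(o['tcp_pos'],o['eef_rot']);go([.482,-.153,.24],0)"
```

```text
[ 0.35559387 -0.29988826  0.23712818] [-1.79976920e+02  1.26916025e-02  2.05907330e+00]
t [ 13.16 -14.23  -0.28] a [-0.02  0.01  2.06] time 0.7667
```

Emit:
apply_moves([
  {"tx": 2.5, "ty": -2.7, "tz": 0, "ax": 0, "ay": 0, "az": 1, "gripper": 0},
  {"tx": 5, "ty": -5.4, "tz": 0, "ax": 0, "ay": 0, "az": 2.1, "gripper": 0},
  {"tx": 7.5, "ty": -8.1, "tz": 0, "ax": 0, "ay": 0, "az": 2.1, "gripper": 0},
  {"tx": 9.5, "ty": -10.3, "tz": 0, "ax": 0, "ay": 0, "az": 2.1, "gripper": 0},
  {"tx": 11.2, "ty": -12.1, "tz": 0, "ax": 0, "ay": 0, "az": 2.1, "gripper": 0},
  {"tx": 12.5, "ty": -13.5, "tz": 0, "ax": 0, "ay": 0, "az": 2.1, "gripper": 0},
  {"tx": 13.2, "ty": -14.2, "tz": 0, "ax": 0, "ay": 0, "az": 2.1, "gripper": 0},
  {"tx": 13.2, "ty": -14.2, "tz": 0, "ax": 0, "ay": 0, "az": 2.1, "gripper": 0},
])

```text
time_s: 1.43
tcp_pos: [0.4822, -0.1534, 0.2369]
eef_rot: [-180.0, 0.0, 0.2]
wrist_force: [-0.1, 0.0, -0.6]
gripper_width: 0.995
grip_force: 0.0
```

```bash
cat >> h.py <<'E'
def fworld(c):
    K,T=c['K'],c['T']; v,u=np.mgrid[:480,:640]; z=c['z_map']; dx,dy=(u-K[0,2]),(v-K[1,2]); r=np.hypot(dx,dy)+1e-9; th=np.hypot(dx/K[0,0],dy/K[1,1])
    s=np.tan(th)*z; P=np.stack([dx/r*s,dy/r*s,z,np.ones_like(z)],-1); W=(P@T.T)[...,:3]; W[(z<=0)|(th>1.45)]=np.nan; return W
def ortho(c,cx,cy,h,half=.1,N=500):
    "top-down rectified view of plane z=h (x right->up? : cols = +x, rows = -y)"
    g=np.linspace(-half,half,N); X,Y=np.meshgrid(cx+g,cy-g); P=np.stack([X,Y,np.full_like(X,h)],-1)
    q=(P-c['T'][:3,3])@c['T'][:3,:3]; K=c['K']
    r=np.hypot(q[...,0],q[...,1])+1e-9; th=np.arctan2(r,q[...,2])
    return cv2.remap(c['pixels'],(K[0,2]+K[0,0]*th*q[...,0]/r).astype(np.float32),(K[1,2]+K[1,1]*th*q[...,1]/r).astype(np.float32),1)
E
python3 - <<'E'
from m import *
c=snap('wrist'); print(c['K'][0],c['T'].round(3).tolist()); W=fworld(c); w=W.reshape(-1,3)
near=lambda lo,hi,cx,cy,r: w[(w[:,2]>lo)&(w[:,2]<hi)&(np.hypot(w[:,0]-cx,w[:,1]-cy)<r)]
s=near(.105,.14,.482,-.153,.04); print('cap',rect(s),s[:,2].max())
s=near(.041,.053,.488,-.161,.1); print('flask',rect(s))
im=np.hstack([cv2.resize(c['pixels'],(533,400)),ortho(c,.488,-.161,.046,.08,400)[:,:267*1] if 0 else cv2.resize(ortho(c,.488,-.161,.046),(267,267)).repeat(1,0) if 0 else cv2.copyMakeBorder(cv2.resize(ortho(c,.488,-.161,.046),(266,266)),67,67,0,0,0)])
cv2.imwrite('pics/w1.png',im[...,::-1])
E
```

```text
[371.64829954   0.         322.05235026] [[0.003, -0.964, -0.265, 0.548], [-1.0, -0.003, -0.001, -0.154], [0.0, 0.265, -0.964, 0.379], [0.0, 0.0, 0.0, 1.0]]
cap (array([ 481.7, -153. ]), array([14.2, 15.3]), 36.4, 428) 0.12761557215823277
flask (array([ 487.5, -159.2]), array([116.4,  84.8]), 72.7, 9725)
```

View pics/w1.png

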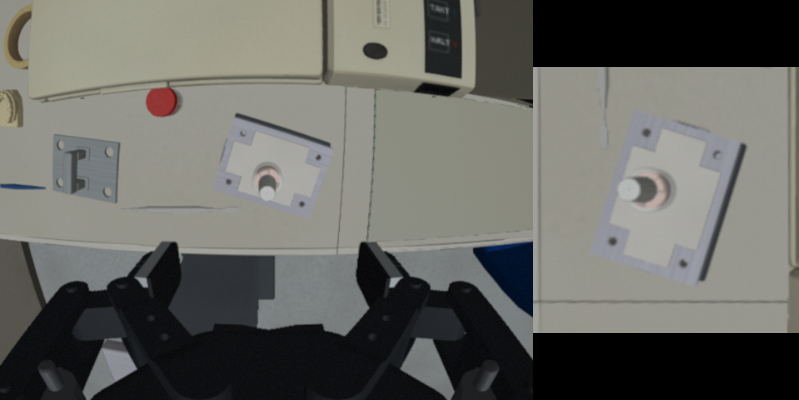

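The wrist view shows the cap at (267,190), the flask's four holes, and the cover at left (85,168). Cap and flask agree with the earlier fits, so I descend.

Emit:
apply_moves([
  {"tx": -0.05, "ty": 0, "tz": 3, "ax": 0, "ay": 0, "az": 0, "gripper": 0},
  {"tx": -0.05, "ty": 0, "tz": 6, "ax": 0, "ay": 0, "az": 0, "gripper": 0},
  {"tx": -0.05, "ty": 0, "tz": 9, "ax": 0, "ay": 0, "az": 0, "gripper": 0},
  {"tx": -0.05, "ty": 0, "tz": 11.5, "ax": 0, "ay": 0, "az": 0, "gripper": 0},
  {"tx": -0.05, "ty": 0, "tz": 13.2, "ax": 0, "ay": 0, "az": 0, "gripper": 0},
  {"tx": -0.05, "ty": 0, "tz": 14.1, "ax": 0, "ay": 0, "az": 0, "gripper": 0},
  {"tx": -0.05, "ty": 0, "tz": 14.1, "ax": 0, "ay": 0, "az": 0, "gripper": 0},
  {"tx": -0.05, "ty": 0, "tz": 14.1, "ax": 0, "ay": 0, "az": 0, "gripper": 0},
])

```text
time_s: 2.15
tcp_pos: [0.4806, -0.1555, 0.0965]
eef_rot: [180.0, 0.0, 0.0]
wrist_force: [0.1, -0.3, -0.3]
gripper_width: 1.004
grip_force: 0.0
```

Emit:
apply_moves([
  {"tx": 0, "ty": 0, "tz": 0, "ax": 0, "ay": 0, "az": 0, "gripper": 60},
  {"tx": 0, "ty": 0, "tz": 0, "ax": 0, "ay": 0, "az": 0, "gripper": 120},
  {"tx": 0, "ty": 0, "tz": 0, "ax": 0, "ay": 0, "az": 0, "gripper": 170},
  {"tx": 0, "ty": 0, "tz": 0, "ax": 0, "ay": 0, "az": 0, "gripper": 255},
  {"tx": 0, "ty": 0, "tz": 0, "ax": 0, "ay": 0, "az": 0, "gripper": 255},
  {"tx": 0, "ty": 0, "tz": 0, "ax": 0, "ay": 0, "az": 0, "gripper": 255},
  {"tx": 0, "ty": 0, "tz": 0, "ax": 0, "ay": 0, "az": 0, "gripper": 255},
  {"tx": 0, "ty": 0, "tz": 0, "ax": 0, "ay": 0, "az": 0, "gripper": 255},
], squeeze=30)

```text
time_s: 2.82
tcp_pos: [0.4809, -0.1546, 0.0963]
eef_rot: [-180.0, 0.0, 0.1]
wrist_force: [-0.0, -0.7, -0.3]
gripper_width: 0.19
grip_force: 30.0
```

```bash
cat > holes.py <<'E'
from h import *
def cand(c,cx,cy,h,half=.1,N=1000,sign=1,k=41):
    "dark blobs (sign=1) on plane h -> world xy"
    g=cv2.GaussianBlur(cv2.cvtColor(ortho(c,cx,cy,h,half,N),cv2.COLOR_RGB2GRAY),(5,5),0)
    op=cv2.MORPH_BLACKHAT if sign>0 else cv2.MORPH_TOPHAT
    b=cv2.morphologyEx(g,op,cv2.getStructuringElement(2,(k,k))); b=(b>18).astype(np.uint8)
    n,l,s,ce=cv2.connectedComponentsWithStats(b); mm=2*half/N
    return np.array([[cx-half+ce[i,0]*mm,cy+half-ce[i,1]*mm,np.sqrt(s[i,4]*4/np.pi)*mm] for i in range(1,n)])
def fit(C,cx,cy,yaw):
    "fit (+-28,+-43) mm pattern, coarse guess then Kabsch"
    pat=np.array([[28,43],[-28,43],[-28,-43],[28,-43]])/1000
    best=None
    for dy in range(-8,9,2):
        a=np.radians(yaw+dy);Rm=np.array([[np.cos(a),-np.sin(a)],[np.sin(a),np.cos(a)]])
        Q=pat@Rm.T+[cx,cy]; d=np.linalg.norm(Q[:,None]-C[None,:,:2],axis=2); j=d.argmin(1); e=d.min(1).max()
        if best is None or e<best[0]: best=(e,j)
    H=C[best[1],:2]; m=H.mean(0); s=(pat.T@(H-m)); a=np.arctan2(s[0,1]-s[1,0],s[0,0]+s[1,1]); Rm=np.array([[np.cos(a),-np.sin(a)],[np.sin(a),np.cos(a)]])
    print('centre',m.round(4),'yaw',np.degrees(a).round(2),'resid mm',(np.linalg.norm(pat@Rm.T+m-H,axis=1)*1000).round(2),'dia',(C[best[1],2]*1000).round(1))
E
python3 - <<'E'
from holes import *
c=load('wrist')
fit(cand(c,.4875,-.16,.046),.4875,-.16,-17.3)
fit(cand(c,.486,.102,.005,k=91,sign=-1),.486,.102,-5)
E
```

```text
centre [ 0.4869 -0.1594] yaw -17.06 resid mm [0.74 0.6  0.36 0.38] dia [5.3 6.7 6.7 6.7]
centre [0.4849 0.1019] yaw -10.45 resid mm [1.12 0.82 1.39 0.38] dia [ 9.4  9.9 13.5 14. ]
```

Emit:
apply_moves([
  {"tx": 0, "ty": 0, "tz": -1, "ax": 0, "ay": 0, "az": 0, "gripper": 255},
  {"tx": 0, "ty": 0, "tz": -3, "ax": 0, "ay": 0, "az": 0, "gripper": 255},
  {"tx": 0, "ty": 0, "tz": -5, "ax": 0, "ay": 0, "az": 0, "gripper": 255},
  {"tx": 0, "ty": -1, "tz": -7, "ax": 0, "ay": 0, "az": 0, "gripper": 255},
  {"tx": 0, "ty": -3, "tz": -8, "ax": 0, "ay": 0, "az": 0, "gripper": 255},
  {"tx": 0, "ty": -6, "tz": -8, "ax": 0, "ay": 0, "az": 0, "gripper": 255},
  {"tx": 0, "ty": -9, "tz": -8, "ax": 0, "ay": 0, "az": 0, "gripper": 255},
  {"tx": 0, "ty": -12, "tz": -8, "ax": 0, "ay": 0, "az": 0, "gripper": 255},
])

```text
time_s: 3.48
tcp_pos: [0.4809, -0.0338, 0.1774]
eef_rot: [180.0, -0.1, 0.0]
wrist_force: [0.6, 0.4, 0.1]
gripper_width: 0.196
grip_force: 30.1
```

Emit:
apply_moves([
  {"tx": 0, "ty": -3, "tz": 0, "ax": 0, "ay": 0, "az": 0, "gripper": 255},
  {"tx": 0, "ty": -6, "tz": 0, "ax": 0, "ay": 0, "az": 0, "gripper": 255},
  {"tx": 0, "ty": -9, "tz": 0, "ax": 0, "ay": 0, "az": 0, "gripper": 255},
  {"tx": 0, "ty": -12, "tz": 0, "ax": 0, "ay": 0, "az": 0, "gripper": 255},
  {"tx": 0, "ty": -15, "tz": 0, "ax": 0, "ay": 0, "az": 0, "gripper": 255},
  {"tx": 0, "ty": -18, "tz": 0, "ax": 0, "ay": 0, "az": 0, "gripper": 255},
  {"tx": 0, "ty": -21, "tz": 0, "ax": 0, "ay": 0, "az": 0, "gripper": 255},
  {"tx": 0, "ty": -24, "tz": 0, "ax": 0, "ay": 0, "az": 0, "gripper": 255},
])

```text
time_s: 4.15
tcp_pos: [0.4844, 0.1097, 0.1765]
eef_rot: [-178.2, 0.0, 3.2]
wrist_force: [-0.0, -0.2, -0.6]
gripper_width: 0.194
grip_force: 30.1
```

```bash
python3 - <<'E'
from m import *
from g import *
c=snap('wrist'); W=fworld(c); w=W.reshape(-1,3)
s=w[(abs(w[:,0]-.488)<.09)&(abs(w[:,1]-.42)<.1)&(w[:,2]>.006)&(w[:,2]<.014)]; print('slab',rect(s))
go([.488,.42,.177],0)
cv2.imwrite('pics/w2.png',c['pixels'][...,::-1])
E
```

```text
slab (array([489.9, 410.8]), array([100.8, 163.9]), 10.7, 6904)
t [  2.04 -30.96   0.92] a [-1.81  0.08  3.15] time 4.2
```

View pics/w2.png

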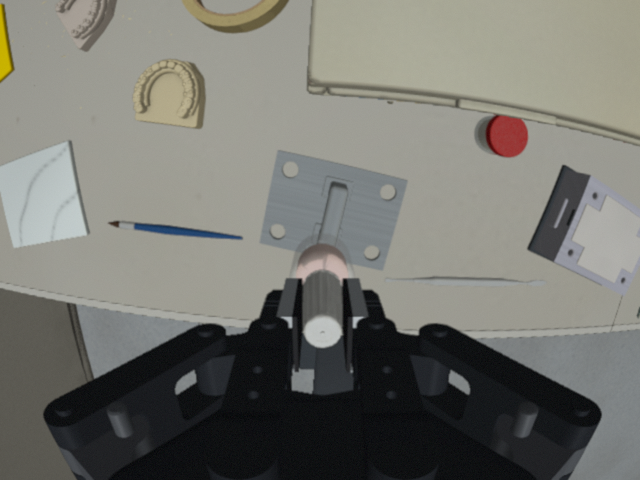

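The view shows the bottle upright in the grip, with the cover below at (335,210), the slab at (42,195) and the brush at (175,232). The arm lagged, so I check the joints.

```bash
python3 - <<'E'
from g import *
o=readout.get_obs(); print(o['qpos'].round(1),o['joint_velocities'].round(1),o['tcp_pos'],o['eef_rot'])
from holes import *
c=load('wrist'); C=cand(c,.486,.102,.005,k=91,sign=-1)
for y in(-5,-12): fit(C,.486,.102,y)
fit(cand(c,.487,-.159,.046),.487,-.159,-17)
E
```

```text
[  3.1  15.7 -23.9  50.5   1.8 179.9] [-0.9 -0.2 -0.5 -0.1 -0.6 -0.1] [0.48463724 0.10956555 0.17642114] [-1.78185461e+02  2.79785807e-02  3.14883986e+00]
centre [0.486  0.1058] yaw -9.67 resid mm [0.66 0.61 0.56 0.72] dia [12.4 12.  11.8 12.4]
centre [0.486  0.1058] yaw -9.67 resid mm [0.66 0.61 0.56 0.72] dia [12.4 12.  11.8 12.4]
centre [ 0.474  -0.1543] yaw -32.37 resid mm [ 9.36  6.24 25.72 30.43] dia [6.8 6.8 6.9 6.9]
```

J6 sits at its 180° limit. The relation is J6 = J1 + 180 − yaw, so the yaw has to go up to about 60–90 for the slab.

```bash
python3 - <<'E'
from g import *
go([.486,.16,.177],50)
go([.488,.42,.177],50,([.486,.16,.177],50))
E
```

```text
t [ 0.41 -5.03  0.1 ] a [ -1.72  -0.72 -46.85] time 4.2
t [ 20.05 -16.56  -0.  ] a [0. 0. 0.] time 4.2
```

Emit:
apply_moves([
  {"tx": 0, "ty": -0.5, "tz": 0, "ax": -0.2, "ay": -0.1, "az": -6, "gripper": 255},
  {"tx": 0.1, "ty": -1, "tz": 0, "ax": -0.5, "ay": -0.2, "az": -12, "gripper": 255},
  {"tx": 0.1, "ty": -1.7, "tz": 0, "ax": -0.7, "ay": -0.3, "az": -19, "gripper": 255},
  {"tx": 0.2, "ty": -2.4, "tz": 0, "ax": -1, "ay": -0.4, "az": -26, "gripper": 255},
  {"tx": 0.2, "ty": -3.1, "tz": 0, "ax": -1.2, "ay": -0.5, "az": -33, "gripper": 255},
  {"tx": 0.3, "ty": -3.8, "tz": 0, "ax": -1.4, "ay": -0.6, "az": -40, "gripper": 255},
  {"tx": 0.4, "ty": -4.5, "tz": 0, "ax": -1.7, "ay": -0.7, "az": -46.9, "gripper": 255},
  {"tx": 0.4, "ty": -5, "tz": 0, "ax": -1.7, "ay": -0.7, "az": -46.9, "gripper": 255},
])

```text
time_s: 4.87
tcp_pos: [0.4857, 0.1594, 0.1779]
eef_rot: [-180.0, -0.0, 50.1]
wrist_force: [0.4, 0.4, -0.6]
gripper_width: 0.194
grip_force: 30.1
```

Emit:
apply_moves([
  {"tx": 2, "ty": -1.7, "tz": 0, "ax": 0, "ay": 0, "az": -2, "gripper": 255},
  {"tx": 4.6, "ty": -3.8, "tz": 0, "ax": 0, "ay": 0, "az": -4, "gripper": 255},
  {"tx": 7.2, "ty": -6, "tz": 0, "ax": 0, "ay": 0, "az": -6, "gripper": 255},
  {"tx": 9.8, "ty": -8.1, "tz": 0, "ax": 0, "ay": 0, "az": -9, "gripper": 255},
  {"tx": 12.4, "ty": -10.2, "tz": 0, "ax": 0, "ay": 0, "az": -12, "gripper": 255},
  {"tx": 15, "ty": -12.4, "tz": 0, "ax": 0, "ay": 0, "az": -15, "gripper": 255},
  {"tx": 17.5, "ty": -14.5, "tz": 0, "ax": 0, "ay": 0, "az": -18, "gripper": 255},
  {"tx": 19.5, "ty": -16.1, "tz": 0, "ax": 0, "ay": 0, "az": -20, "gripper": 255},
])

```text
time_s: 5.53
tcp_pos: [0.4871, 0.4144, 0.1778]
eef_rot: [-180.0, -0.0, 70.0]
wrist_force: [-0.0, 0.6, -0.9]
gripper_width: 0.19
grip_force: 30.2
```

```bash
python3 - <<'E'
from m import *
from g import *
o=readout.get_obs(); print(o['qpos'].round(1),o['tcp_pos'],o['eef_rot'])
c=snap('wrist'); W=fworld(c); w=W.reshape(-1,3)
s=w[(abs(w[:,0]-.488)<.075)&(abs(w[:,1]-.42)<.085)&(w[:,2]>.0065)&(w[:,2]<.014)]; print('slab',rect(s))
go([.488,.42,.177],70)
E
```

```text
[ 33.8  30.2  -1.1  58.7   0.  143.8] [0.4870941  0.41442035 0.17780032] [-1.79965372e+02 -3.25299042e-02  7.00072772e+01]
slab (array([486.6, 427. ]), array([100.9, 130.7]), 10.7, 14960)
t [0.17 0.04 0.08] a [-0.08 -0.24  0.25] time 5.5833
```

Emit:
apply_moves([
  {"tx": 0, "ty": 0, "tz": 2, "ax": 0, "ay": 0, "az": 0, "gripper": 255},
  {"tx": 0, "ty": 0, "tz": 4.5, "ax": 0, "ay": 0, "az": 0, "gripper": 255},
  {"tx": 0, "ty": 0, "tz": 7, "ax": 0, "ay": 0, "az": 0, "gripper": 255},
  {"tx": 0, "ty": 0, "tz": 9.2, "ax": 0, "ay": 0, "az": 0, "gripper": 255},
  {"tx": 0, "ty": 0, "tz": 10.6, "ax": 0, "ay": 0, "az": 0, "gripper": 255},
  {"tx": 0, "ty": 0, "tz": 11.3, "ax": 0, "ay": 0, "az": 0, "gripper": 255},
  {"tx": 0, "ty": 0, "tz": 11.6, "ax": 0, "ay": 0, "az": 0, "gripper": 255},
  {"tx": 0, "ty": 0, "tz": 11.7, "ax": 0, "ay": 0, "az": 0, "gripper": 255},
])

```text
time_s: 6.25
tcp_pos: [0.4873, 0.4124, 0.0609]
eef_rot: [-180.0, -0.0, 70.0]
wrist_force: [-0.3, -0.0, 0.1]
gripper_width: 0.193
grip_force: 30.2
```

Emit:
apply_moves([
  {"tx": 0, "ty": 0, "tz": 0.03, "ax": 0, "ay": 0, "az": 0, "gripper": 255},
  {"tx": 0, "ty": 0, "tz": 0.06, "ax": 0, "ay": 0, "az": 0, "gripper": 255},
  {"tx": 0, "ty": 0, "tz": 0.09, "ax": 0, "ay": 0, "az": 0, "gripper": 255},
  {"tx": 0, "ty": 0, "tz": 0.12, "ax": 0, "ay": 0, "az": 0, "gripper": 255},
  {"tx": 0, "ty": 0, "tz": 0.12, "ax": 0, "ay": 0, "az": 0, "gripper": 255},
  {"tx": 0, "ty": 0, "tz": 0.12, "ax": 0, "ay": 0, "az": 0, "gripper": 255},
  {"tx": 0, "ty": 0, "tz": 0.12, "ax": 0, "ay": 0, "az": 0, "gripper": 255},
  {"tx": 0, "ty": 0, "tz": 0.12, "ax": 0, "ay": 0, "az": 0, "gripper": 255},
])

```text
time_s: 6.92
tcp_pos: [0.4868, 0.413, 0.0599]
eef_rot: [-180.0, -0.0, 70.1]
wrist_force: [-0.6, -0.3, 0.5]
gripper_width: 0.195
grip_force: 30.2
```

Emit:
apply_moves([
  {"tx": 0, "ty": 0, "tz": 0.02, "ax": 0, "ay": 0, "az": 0, "gripper": 255},
  {"tx": 0, "ty": 0, "tz": 0.03, "ax": 0, "ay": 0, "az": 0, "gripper": 255},
  {"tx": 0, "ty": 0, "tz": 0.04, "ax": 0, "ay": 0, "az": 0, "gripper": 255},
  {"tx": 0, "ty": 0, "tz": 0.05, "ax": 0, "ay": 0, "az": 0, "gripper": 255},
  {"tx": 0, "ty": 0, "tz": 0.06, "ax": 0, "ay": 0, "az": 0, "gripper": 255},
  {"tx": 0, "ty": 0, "tz": 0.06, "ax": 0, "ay": 0, "az": 0, "gripper": 255},
  {"tx": 0, "ty": 0, "tz": 0.06, "ax": 0, "ay": 0, "az": 0, "gripper": 255},
  {"tx": 0, "ty": 0, "tz": 0.06, "ax": 0, "ay": 0, "az": 0, "gripper": 255},
])

```text
time_s: 7.58
tcp_pos: [0.4868, 0.413, 0.0593]
eef_rot: [-180.0, -0.0, 70.1]
wrist_force: [-0.1, 0.5, -0.4]
gripper_width: 0.192
grip_force: 30.2
```

Emit:
apply_moves([
  {"tx": 0, "ty": 0, "tz": 0.01, "ax": 0, "ay": 0, "az": 0, "gripper": 255},
  {"tx": 0, "ty": 0, "tz": 0.02, "ax": 0, "ay": 0, "az": 0, "gripper": 255},
  {"tx": 0, "ty": 0, "tz": 0.03, "ax": 0, "ay": 0, "az": 0, "gripper": 255},
  {"tx": 0, "ty": 0, "tz": 0.04, "ax": 0, "ay": 0, "az": 0, "gripper": 255},
  {"tx": 0, "ty": 0, "tz": 0.05, "ax": 0, "ay": 0, "az": 0, "gripper": 255},
  {"tx": 0, "ty": 0, "tz": 0.06, "ax": 0, "ay": 0, "az": 0, "gripper": 255},
  {"tx": 0, "ty": 0, "tz": 0.07, "ax": 0, "ay": 0, "az": 0, "gripper": 255},
  {"tx": 0, "ty": 0, "tz": 0.07, "ax": 0, "ay": 0, "az": 0, "gripper": 255},
])

```text
time_s: 8.25
tcp_pos: [0.4869, 0.4131, 0.0592]
eef_rot: [-180.0, -0.1, 70.1]
wrist_force: [-1.3, -1.4, 5.4]
gripper_width: 0.191
grip_force: 30.9
```

Contact at 5.4 N. I back off 0.3 mm and open gently.

Emit:
apply_moves([
  {"tx": 0, "ty": 0, "tz": -0.03, "ax": 0, "ay": 0, "az": 0, "gripper": 255},
  {"tx": 0, "ty": 0, "tz": -0.03, "ax": 0, "ay": 0, "az": 0, "gripper": 190},
  {"tx": 0, "ty": 0, "tz": -0.03, "ax": 0, "ay": 0, "az": 0, "gripper": 170},
  {"tx": 0, "ty": 0, "tz": -0.03, "ax": 0, "ay": 0, "az": 0, "gripper": 140},
  {"tx": 0, "ty": 0, "tz": -0.03, "ax": 0, "ay": 0, "az": 0, "gripper": 100},
  {"tx": 0, "ty": 0, "tz": -0.03, "ax": 0, "ay": 0, "az": 0, "gripper": 50},
  {"tx": 0, "ty": 0, "tz": -0.03, "ax": 0, "ay": 0, "az": 0, "gripper": 0},
  {"tx": 0, "ty": 0, "tz": -0.03, "ax": 0, "ay": 0, "az": 0, "gripper": 0},
])

```text
time_s: 8.92
tcp_pos: [0.4868, 0.4129, 0.0587]
eef_rot: [-180.0, -0.0, 70.1]
wrist_force: [-0.9, -0.6, 0.7]
gripper_width: 0.979
grip_force: 0.0
```

Emit:
apply_moves([
  {"tx": 0, "ty": 0, "tz": -0.3, "ax": 0, "ay": 0, "az": 0, "gripper": 0},
  {"tx": 0, "ty": 0, "tz": -1, "ax": 0, "ay": 0, "az": 0, "gripper": 0},
  {"tx": 0, "ty": 0, "tz": -3, "ax": 0, "ay": 0, "az": 0, "gripper": 0},
  {"tx": 0, "ty": 0, "tz": -5, "ax": 0, "ay": 0, "az": 0, "gripper": 0},
  {"tx": 0, "ty": 0, "tz": -8, "ax": 0, "ay": 0, "az": 0, "gripper": 0},
  {"tx": 0, "ty": 0, "tz": -11, "ax": 0, "ay": 0, "az": 0, "gripper": 0},
  {"tx": 0, "ty": 0, "tz": -13, "ax": 0, "ay": 0, "az": 0, "gripper": 0},
  {"tx": 0, "ty": 0, "tz": -14, "ax": 0, "ay": 0, "az": 0, "gripper": 0},
])

```text
time_s: 9.58
tcp_pos: [0.4883, 0.4139, 0.2032]
eef_rot: [179.8, -0.3, 70.1]
wrist_force: [0.0, 1.2, 0.5]
gripper_width: 0.999
grip_force: 0.0
```

```bash
python3 - <<'E'
from m import *
from g import *
from holes import *
w=fworld(snap('wrist')).reshape(-1,3)
s=w[(abs(w[:,0]-.488)<.07)&(abs(w[:,1]-.42)<.07)&(w[:,2]>.07)&(w[:,2]<.1)]; print('cap',rect(s) if len(s)>3 else 0,s[:,2].max(initial=0))
c=load('wrist')
go([.486,.106,.18],170); go([.488,.26,.19],122)
E
```

```text
cap (array([486. , 413.6]), array([13.5, 14.4]), 49.7, 388) 0.09026559777633053
t [-29.07  10.23   2.24] a [ 4.40e-01 -6.00e-02 -9.99e+01] time 9.6333
t [-14.52   5.18   1.31] a [  0.35  -0.22 -51.9 ] time 9.6333
```

Bottle is standing: cap top at z 0.090, at (0.486, 0.414). Now to the cover, at yaw 170.

Emit:
apply_moves([
  {"tx": -1, "ty": 0.4, "tz": 0, "ax": 0, "ay": 0, "az": -6, "gripper": 0},
  {"tx": -3, "ty": 1.1, "tz": 0, "ax": 0, "ay": 0, "az": -12, "gripper": 0},
  {"tx": -5, "ty": 1.8, "tz": 0, "ax": 0.1, "ay": -0.1, "az": -19, "gripper": 0},
  {"tx": -7, "ty": 2.5, "tz": 0, "ax": 0.1, "ay": -0.1, "az": -26, "gripper": 0},
  {"tx": -9, "ty": 3.2, "tz": 0, "ax": 0.2, "ay": -0.1, "az": -33, "gripper": 0},
  {"tx": -11, "ty": 3.9, "tz": 0, "ax": 0.2, "ay": -0.1, "az": -40, "gripper": 0},
  {"tx": -13, "ty": 4.6, "tz": 0, "ax": 0.3, "ay": -0.2, "az": -46, "gripper": 0},
  {"tx": -14.5, "ty": 5.2, "tz": 0, "ax": 0.3, "ay": -0.2, "az": -52, "gripper": 0},
])

```text
time_s: 10.3
tcp_pos: [0.4854, 0.257, 0.1974]
eef_rot: [-179.5, 0.0, 122.4]
wrist_force: [0.0, 0.3, -1.1]
gripper_width: 0.996
grip_force: 0.0
```

```bash
python3 - <<'E'
from g import *
go([.486,.106,.2],170)
E
```

```text
t [-12.79  -8.03  -0.19] a [ -0.46  -0.2  -47.64] time 10.3
```

Emit:
apply_moves([
  {"tx": -1.8, "ty": -1.1, "tz": 0, "ax": 0, "ay": 0, "az": -7, "gripper": 0},
  {"tx": -3.6, "ty": -2.3, "tz": 0, "ax": -0.1, "ay": 0, "az": -14, "gripper": 0},
  {"tx": -5.4, "ty": -3.4, "tz": 0, "ax": -0.2, "ay": -0.1, "az": -21, "gripper": 0},
  {"tx": -7.2, "ty": -4.5, "tz": 0, "ax": -0.3, "ay": -0.1, "az": -28, "gripper": 0},
  {"tx": -9, "ty": -5.7, "tz": 0, "ax": -0.4, "ay": -0.1, "az": -35, "gripper": 0},
  {"tx": -10.8, "ty": -6.8, "tz": 0, "ax": -0.5, "ay": -0.2, "az": -42, "gripper": 0},
  {"tx": -12.8, "ty": -8, "tz": -0.2, "ax": -0.5, "ay": -0.2, "az": -47.6, "gripper": 0},
  {"tx": -12.8, "ty": -8, "tz": -0.2, "ax": -0.5, "ay": -0.2, "az": -47.6, "gripper": 0},
])

```text
time_s: 10.97
tcp_pos: [0.486, 0.1048, 0.2004]
eef_rot: [180.0, 0.1, 169.6]
wrist_force: [-0.5, 0.3, -0.3]
gripper_width: 1.003
grip_force: 0.0
```

```bash
python3 - <<'E'
from m import *
from g import *
from holes import *
c=snap('wrist'); W=fworld(c); w=W.reshape(-1,3)
fit(cand(c,.486,.105,.005,k=91,sign=-1),.486,.105,-10)
q=w[(abs(w[:,0]-.486)<.05)&(abs(w[:,1]-.105)<.05)]
for lo,hi in((.036,.055),(.002,.009)):
    s=q[(q[:,2]>lo)&(q[:,2]<hi)]; print(rect(s),np.median(s[:,2]))
o=readout.get_obs(); print(o['tcp_pos'],o['eef_rot'],o['qpos'].round(1))
cv2.imwrite('pics/w3.png',np.hstack([cv2.resize(c['pixels'],(480,360)),cv2.resize(ortho(c,.486,.105,.005),(320,360))])[...,::-1])
E
```

```text
centre [0.4846 0.106 ] yaw -9.66 resid mm [0.57 0.73 0.74 0.56] dia [11.4 11.8 11.9 11.4]
(array([484.6, 105.7]), array([14.1, 55.8]), 80.0, 1141) 0.04439846859536517
(array([485.6, 105.1]), array([103.,  96.]), 88.0, 7775) 0.004839462950052276
[0.48613083 0.10632033 0.20039275] [1.79902800e+02 4.77926159e-02 1.69486882e+02] [  3.8  14.5 -21.6  53.8   0.1  14.3]
```

View pics/w3.png

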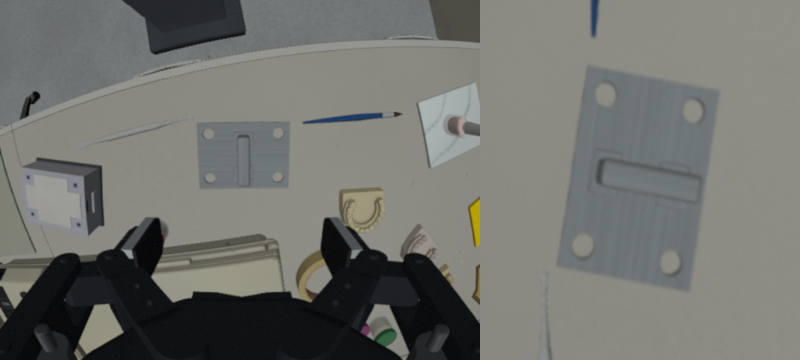

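The wrist view shows the cover square-on at (243,155), with the handle along tool x. I check the scanner's edge clearance before descending, because the gripper body comes down to z≈0.09.

```bash
python3 - <<'E'
from m import *
from g import *
for f in('scene','side','wrist'):
    c=load(f);w=(fworld if f=='wrist' else world)(c).reshape(-1,3)
    for y in(-.25,-.2,-.15,-.1,-.05,0,.05,.1,.15,.2):
        s=w[(w[:,2]>.055)&(w[:,2]<.13)&(abs(w[:,1]-y)<.025)&(w[:,0]<.75)&(w[:,0]>.51)]
        if len(s)>5: print(f,y,np.percentile(s[:,0],1).round(3),s[:,2].max().round(3))
go([.4846,.106,.07],170.2)
E
```

```text
scene -0.25 0.578 0.105
scene -0.2 0.577 0.105
scene -0.15 0.579 0.098
scene -0.1 0.578 0.096
scene -0.05 0.578 0.097
scene 0 0.576 0.097
scene 0.05 0.579 0.096
scene 0.1 0.579 0.096
scene 0.15 0.58 0.096
side -0.25 0.581 0.102
side -0.2 0.581 0.101
side -0.15 0.581 0.091
side -0.1 0.581 0.091
side -0.05 0.58 0.09
side 0 0.58 0.09
side 0.05 0.582 0.092
side 0.1 0.581 0.091
wrist -0.25 0.578 0.098
wrist -0.2 0.579 0.101
wrist -0.15 0.637 0.091
wrist -0.1 0.627 0.091
wrist 0 0.577 0.091
wrist 0.05 0.579 0.091
wrist 0.1 0.579 0.091
wrist 0.15 0.579 0.089
t [ 0.16 -0.08 13.04] a [ 0.1   0.05 -0.71] time 11.0167
```

Emit:
apply_moves([
  {"tx": 0.1, "ty": 0, "tz": 3, "ax": 0, "ay": 0, "az": -0.7, "gripper": 0},
  {"tx": 0.15, "ty": -0.05, "tz": 6, "ax": 0, "ay": 0, "az": -0.7, "gripper": 0},
  {"tx": 0.15, "ty": -0.05, "tz": 9, "ax": 0, "ay": 0, "az": -0.7, "gripper": 0},
  {"tx": 0.15, "ty": -0.05, "tz": 12, "ax": 0, "ay": 0, "az": -0.7, "gripper": 0},
  {"tx": 0.15, "ty": -0.05, "tz": 14.5, "ax": 0, "ay": 0, "az": -0.7, "gripper": 0},
  {"tx": 0.15, "ty": -0.05, "tz": 16.5, "ax": 0, "ay": 0, "az": -0.7, "gripper": 0},
  {"tx": 0.15, "ty": -0.05, "tz": 17.8, "ax": 0, "ay": 0, "az": -0.7, "gripper": 0},
  {"tx": 0.15, "ty": -0.05, "tz": 18.2, "ax": 0, "ay": 0, "az": -0.7, "gripper": 0},
])

```text
time_s: 11.68
tcp_pos: [0.483, 0.1086, 0.0164]
eef_rot: [179.9, -0.2, 170.4]
wrist_force: [-0.7, -0.1, 0.8]
gripper_width: 1.0
grip_force: 0.0
```

Emit:
apply_moves([
  {"tx": 0, "ty": 0, "tz": 0, "ax": 0, "ay": 0, "az": 0, "gripper": 60},
  {"tx": 0, "ty": 0, "tz": 0, "ax": 0, "ay": 0, "az": 0, "gripper": 120},
  {"tx": 0, "ty": 0, "tz": 0, "ax": 0, "ay": 0, "az": 0, "gripper": 180},
  {"tx": 0, "ty": 0, "tz": 0, "ax": 0, "ay": 0, "az": 0, "gripper": 255},
  {"tx": 0, "ty": 0, "tz": 0, "ax": 0, "ay": 0, "az": 0, "gripper": 255},
  {"tx": 0, "ty": 0, "tz": 0, "ax": 0, "ay": 0, "az": 0, "gripper": 255},
  {"tx": 0, "ty": 0, "tz": 0, "ax": 0, "ay": 0, "az": 0, "gripper": 255},
  {"tx": 0, "ty": 0, "tz": 0, "ax": 0, "ay": 0, "az": 0, "gripper": 255},
], squeeze=70)

```text
time_s: 12.35
tcp_pos: [0.4863, 0.1078, 0.0202]
eef_rot: [179.9, 0.2, 170.4]
wrist_force: [-1.8, 0.2, 5.4]
gripper_width: 0.148
grip_force: 69.2
```

Emit:
apply_moves([
  {"tx": 0, "ty": 0, "tz": -0.5, "ax": 0, "ay": 0, "az": 0, "gripper": 255},
  {"tx": 0, "ty": 0, "tz": -1.5, "ax": 0, "ay": 0, "az": 0, "gripper": 255},
  {"tx": 0, "ty": 0, "tz": -3, "ax": 0, "ay": 0, "az": 0, "gripper": 255},
  {"tx": 0, "ty": 0, "tz": -5, "ax": 0, "ay": 0, "az": 0, "gripper": 255},
  {"tx": 0, "ty": 0, "tz": -7, "ax": 0, "ay": 0, "az": 0, "gripper": 255},
  {"tx": 0, "ty": 0, "tz": -9, "ax": 0, "ay": 0, "az": 0, "gripper": 255},
  {"tx": 0, "ty": 0, "tz": -10, "ax": 0, "ay": 0, "az": 0, "gripper": 255},
  {"tx": 0, "ty": 0, "tz": -10, "ax": 0, "ay": 0, "az": 0, "gripper": 255},
])

```text
time_s: 13.02
tcp_pos: [0.4871, 0.108, 0.1218]
eef_rot: [179.8, 0.4, 170.4]
wrist_force: [0.8, -0.7, -3.1]
gripper_width: 0.15
grip_force: 68.5
```

```bash
python3 - <<'E'
from m import *
from g import *
from holes import *
o=readout.get_obs(); p=o['tcp_pos']; print(p,o['eef_rot'],o['qpos'].round(1))
c=snap('wrist')
for h in(.105,): fit(cand(c,p[0],p[1],h,k=91,sign=-1),p[0],p[1],-10)
fit(cand(c,p[0],p[1],.105,k=91,sign=1),p[0],p[1],-10)
go([.4869,-.1594,.118],163); go([.486,-.03,.118],166)
cv2.imwrite('pics/w4.png',np.hstack([cv2.resize(c['pixels'],(480,360)),cv2.resize(ortho(c,p[0],p[1],.105),(320,320)).repeat(1,0) if 0 else cv2.copyMakeBorder(cv2.resize(ortho(c,p[0],p[1],.105),(320,320)),20,20,0,0,0)])[...,::-1])
E
```

```text
[0.48707407 0.10796103 0.12184519] [179.81236973   0.38983331 170.39930575] [  4.   19.2 -28.1  42.3   0.1  13.6]
centre [0.485  0.1071] yaw -9.66 resid mm [2.34 1.11 1.09 2.49] dia [ 9.4 12.5 12.5  9.4]
centre [0.4799 0.0996] yaw -8.83 resid mm [16.7  23.35 22.06 10.16] dia [12.8  1.1  0.8  0.2]
t [ -4.53 -26.34   0.18] a [0.18 0.27 7.4 ] time 13.0667
t [ -2.28 -13.6    0.21] a [0.17 0.27 4.4 ] time 13.0667
```

View pics/w4.png

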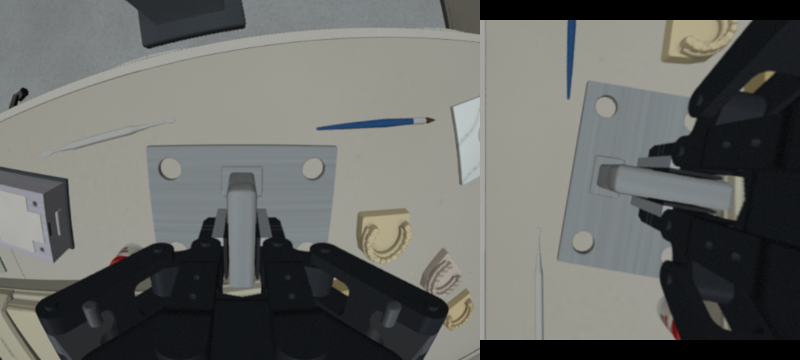

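The view shows the cover held by its bar, with the near holes at (170,168) and (312,168); everything else is undisturbed. I carry it over the flask.

Emit:
apply_moves([
  {"tx": -0.2, "ty": -1.3, "tz": 0, "ax": 0, "ay": 0, "az": 0.4, "gripper": 255},
  {"tx": -0.6, "ty": -3.6, "tz": 0, "ax": 0, "ay": 0, "az": 1, "gripper": 255},
  {"tx": -1, "ty": -6, "tz": 0, "ax": 0, "ay": 0.1, "az": 1.7, "gripper": 255},
  {"tx": -1.4, "ty": -8.4, "tz": 0, "ax": 0, "ay": 0.1, "az": 2.4, "gripper": 255},
  {"tx": -1.9, "ty": -10.8, "tz": 0, "ax": 0.1, "ay": 0.1, "az": 3.1, "gripper": 255},
  {"tx": -2.3, "ty": -13.2, "tz": 0, "ax": 0.1, "ay": 0.2, "az": 3.8, "gripper": 255},
  {"tx": -2.7, "ty": -15.6, "tz": 0, "ax": 0.1, "ay": 0.2, "az": 4.5, "gripper": 255},
  {"tx": -3.1, "ty": -17.8, "tz": 0, "ax": 0.1, "ay": 0.2, "az": 5.2, "gripper": 255},
])

```text
time_s: 13.73
tcp_pos: [0.4849, -0.0739, 0.1174]
eef_rot: [180.0, -0.2, 165.1]
wrist_force: [-1.6, 0.8, -3.2]
gripper_width: 0.144
grip_force: 68.6
```

Emit:
apply_moves([
  {"tx": -0.4, "ty": -2, "tz": 0, "ax": 0, "ay": 0, "az": 0.6, "gripper": 255},
  {"tx": -0.7, "ty": -4, "tz": 0, "ax": 0, "ay": 0, "az": 1.2, "gripper": 255},
  {"tx": -1, "ty": -5.8, "tz": 0, "ax": 0, "ay": 0, "az": 1.8, "gripper": 255},
  {"tx": -1.2, "ty": -7.2, "tz": 0, "ax": 0, "ay": 0, "az": 2.2, "gripper": 255},
  {"tx": -1.3, "ty": -8.1, "tz": 0, "ax": 0, "ay": 0, "az": 2.2, "gripper": 255},
  {"tx": -1.4, "ty": -8.5, "tz": 0, "ax": 0, "ay": 0, "az": 2.2, "gripper": 255},
  {"tx": -1.4, "ty": -8.5, "tz": 0, "ax": 0, "ay": 0, "az": 2.2, "gripper": 255},
  {"tx": -1.4, "ty": -8.5, "tz": 0, "ax": 0, "ay": 0, "az": 2.2, "gripper": 255},
])

```text
time_s: 14.4
tcp_pos: [0.4776, -0.158, 0.1183]
eef_rot: [179.9, -0.1, 163.0]
wrist_force: [-1.4, 0.4, -2.7]
gripper_width: 0.149
grip_force: 68.6
```

```bash
python3 - <<'E'
from m import *
from g import *
from holes import *
o=readout.get_obs(); p=o['tcp_pos']; print(p,o['eef_rot'],o['wrist_force'])
c=snap('wrist'); W=fworld(c);w=W.reshape(-1,3)
C=cand(c,p[0],p[1],p[2]-.0152,k=91,sign=1); C2=cand(c,p[0],p[1],p[2]-.0152,k=91,sign=-1); print(C[C[:,2]>.004].round(4).tolist(),C2[C2[:,2]>.006].round(4).tolist())
s=w[(abs(w[:,2]-p[2]+.0152)<.006)&(abs(w[:,0]-p[0])<.07)&(abs(w[:,1]-p[1])<.08)]
A=np.c_[s[:,:2]-p[:2],np.ones(len(s))]; print('plate plane',np.linalg.lstsq(A,s[:,2],rcond=None)[0].round(4),len(s))
cv2.imwrite('pics/w5.png',np.hstack([cv2.resize(c['pixels'],(440,330)),cv2.resize(ortho(c,p[0],p[1],p[2]-.0152,.08),(330,330))])[...,::-1])
E
```

```text
[ 0.47764742 -0.15797249  0.11833794] [ 1.79936467e+02 -1.42688011e-01  1.63013744e+02] [-1.36753262  0.37726364 -2.71191194]
[[0.4123, -0.1538, 0.0496], [0.4238, -0.0808, 0.0089], [0.512, -0.0706, 0.0117], [0.5435, -0.0693, 0.0108], [0.5512, -0.064, 0.0087], [0.5046, -0.0764, 0.0133], [0.5321, -0.0811, 0.0133], [0.5555, -0.107, 0.0044], [0.5182, -0.1198, 0.013], [0.5416, -0.1352, 0.0162], [0.4823, -0.1605, 0.0372], [0.5236, -0.1629, 0.0042], [0.5183, -0.182, 0.0047], [0.4868, -0.2157, 0.011], [0.3877, -0.2409, 0.0061], [0.4372, -0.2308, 0.0156], [0.5158, -0.256, 0.0053]] [[0.3841, -0.1277, 0.0337], [0.5443, -0.0716, 0.0176], [0.5558, -0.0617, 0.008], [0.5066, -0.0731, 0.0094], [0.5214, -0.0813, 0.0089], [0.4539, -0.1018, 0.0071], [0.5559, -0.107, 0.0145], [0.4618, -0.1102, 0.0123], [0.5121, -0.1277, 0.0093], [0.4437, -0.1466, 0.0172], [0.4586, -0.1437, 0.0071], [0.4918, -0.149, 0.0135], [0.4983, -0.1665, 0.0398], [0.5347, -0.1646, 0.0077], [0.4841, -0.176, 0.0135], [0.437, -0.1911, 0.0124], [0.4254, -0.199, 0.0141], [0.4884, -0.2046, 0.0094], [0.384, -0.2333, 0.0202], [0.4697, -0.223, 0.0185], [0.3904, -0.2316, 0.0075], [0.5164, -0.2332, 0.0067], [0.5132, -0.2464, 0.0147]]
plate plane [-0.0037  0.001   0.103 ] 24542
```

View pics/w5.png

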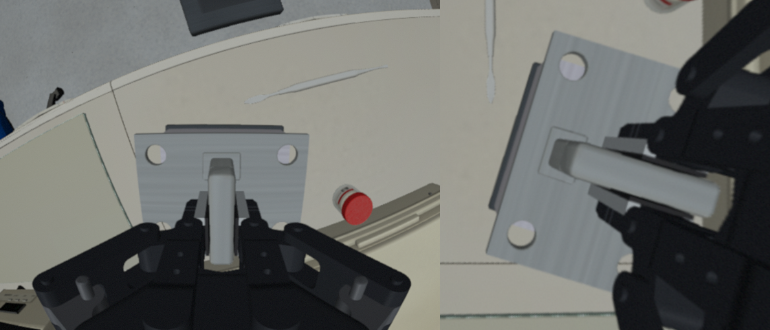

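Plate is level (plane slope below 0.004), with its near holes at (157,153) and (287,153). Its centre reads (0.476,−0.159) against the flask's (0.487,−0.159), so I shift and then lower it.

Emit:
apply_moves([
  {"tx": -0.3, "ty": 0.1, "tz": 0, "ax": 0, "ay": 0, "az": 0, "gripper": 255},
  {"tx": -0.7, "ty": 0.2, "tz": 0, "ax": 0, "ay": 0, "az": 0, "gripper": 255},
  {"tx": -1.05, "ty": 0.25, "tz": 0.5, "ax": 0, "ay": 0, "az": 0, "gripper": 255},
  {"tx": -1.05, "ty": 0.25, "tz": 1.2, "ax": 0, "ay": 0, "az": 0, "gripper": 255},
  {"tx": -1.05, "ty": 0.25, "tz": 2, "ax": 0, "ay": 0, "az": 0, "gripper": 255},
  {"tx": -1.05, "ty": 0.25, "tz": 2.8, "ax": 0, "ay": 0, "az": 0, "gripper": 255},
  {"tx": -1.05, "ty": 0.25, "tz": 3.5, "ax": 0, "ay": 0, "az": 0, "gripper": 255},
  {"tx": -1.05, "ty": 0.25, "tz": 3.9, "ax": 0, "ay": 0, "az": 0, "gripper": 255},
])

```text
time_s: 15.12
tcp_pos: [0.4878, -0.1589, 0.0783]
eef_rot: [180.0, -0.2, 163.0]
wrist_force: [-0.7, -0.0, -2.8]
gripper_width: 0.152
grip_force: 68.6
```

Emit:
apply_moves([
  {"tx": 0, "ty": 0, "tz": 0, "ax": 0, "ay": 0, "az": 0, "gripper": 255},
  {"tx": 0, "ty": 0, "tz": 0, "ax": 0, "ay": 0, "az": 0, "gripper": 255},
  {"tx": 0, "ty": 0, "tz": 0, "ax": 0, "ay": 0, "az": 0, "gripper": 255},
  {"tx": 0, "ty": 0, "tz": 0, "ax": 0, "ay": 0, "az": 0, "gripper": 255},
  {"tx": 0, "ty": 0, "tz": 0, "ax": 0, "ay": 0, "az": 0, "gripper": 255},
  {"tx": 0, "ty": 0, "tz": 0, "ax": 0, "ay": 0, "az": 0, "gripper": 255},
  {"tx": 0, "ty": 0, "tz": 0, "ax": 0, "ay": 0, "az": 0, "gripper": 255},
  {"tx": 0, "ty": 0, "tz": 0, "ax": 0, "ay": 0, "az": 0, "gripper": 255},
])

```text
time_s: 15.78
tcp_pos: [0.4888, -0.1593, 0.08]
eef_rot: [180.0, -0.1, 163.0]
wrist_force: [0.1, -0.6, -2.2]
gripper_width: 0.148
grip_force: 68.6
```

```bash
python3 - <<'E'
from g import *
o=readout.get_obs(); p=o['tcp_pos']; print(p,o['eef_rot'],o['wrist_force'])
c=snap('wrist')
a=np.radians(o['eef_rot'][2]-180); ce=np.array([.4869,-.1594]); Rm=np.array([[np.cos(a),-np.sin(a)],[np.sin(a),np.cos(a)]])
tiles=[]
top=p[2]-.0152
for h in(top,.046):
    for s in(1,-1):
        q=ce+Rm@[-.028,.043*s]; tiles.append(cv2.resize(ortho(c,q[0],q[1],h,.014,280),(280,280))); print(h,q)
        cv2.circle(tiles[-1],(140,140),70 if h==top else 30,(255,0,0),1)
cv2.imwrite('pics/w6.png',np.vstack([np.hstack(tiles[:2]),np.hstack(tiles[2:])])[...,::-1])
E
```

```text
[ 0.48881913 -0.15933653  0.08001391] [ 1.79982799e+02 -6.04574410e-02  1.62997924e+02] [ 0.12777515 -0.5955197  -2.15598658]
0.06481390897181254 [ 0.47269724 -0.11009197]
0.06481390897181254 [ 0.44755029 -0.19233327]
0.046 [ 0.47269724 -0.11009197]
0.046 [ 0.44755029 -0.19233327]
```

View pics/w6.png

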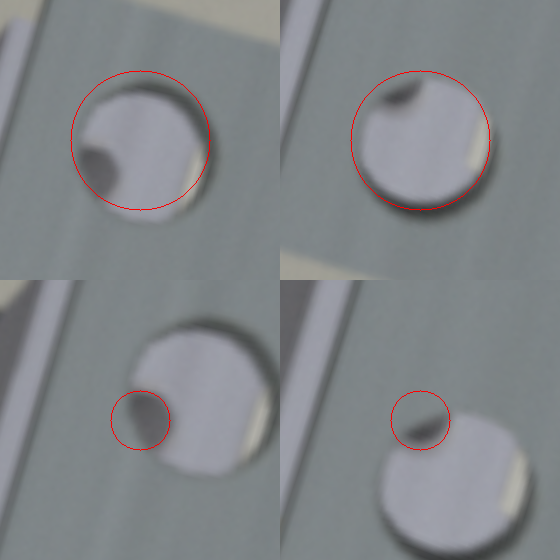

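Each tile is 0.1 mm/px. The plate's hole rims sit within about 1 mm of the flask-hole centres (top row), and the threaded holes are where predicted (bottom row); they look cut only because of the slanted view. One last numeric check, then hand in.

```bash
python3 - <<'E'
from m import *
w=fworld(load('wrist')).reshape(-1,3); s=w[(abs(w[:,2]-.065)<.008)&(abs(w[:,0]-.46)<.03)&(abs(w[:,1]+.15)<.05)]
print('plate top z',np.percentile(s[:,2],[10,50,90]).round(4))
for n in('scene','side'):
    w=world(snap(n)).reshape(-1,3)
    b=w[(abs(w[:,0]-.487)<.03)&(abs(w[:,1]-.413)<.03)&(w[:,2]>.06)]; print(n,'bottle',b.mean(0).round(3) if len(b) else 0,b[:,2].max(initial=0))
o=readout.get_obs(); print(o['joint_velocities'].round(2),o['grip_force'],o['time_s'])
if .061<np.median(s[:,2])<.069: print(bot.sign_off())
E
```

```text
plate top z [0.0638 0.0647 0.0658]
scene bottle [0.483 0.419 0.079] 0.09125495535821937
side bottle 0 0.0
[-0.09  0.06 -0.05 -0.03 -0.03 -0.05] 68.60321402549744 15.9333
the job is handed in; nothing more can be done
None
```

The job is handed in at about 16 s. At the last checks the bottle stood upright and released on the white slab (the side camera got no reading of it then), and the cover was held level about 1 cm above the flask, its two visible holes within about 1 mm of the threaded holes; the hand-in returned no verdict.

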